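Tap the bronze bush true on the rotary table

TASK

The tall bronze bush has been stood off-centre on the round top of the little rotary table. With the fingertips, tap it lightly over until it stands upright in the middle of the round top (within 4 mm), then come away; it topples easily, so tap it low down. Do not take it between the fingers, lift it, tip it or push it hard, and leave the other things on the bench where they are.

Things in the scene. Friction and masses are not known exactly. Their poses are not given: they have to be found in the camera images.
- bush_center (a point): Middle of the bronze bush, on its axis half-way up (32 mm above its underside), z axis up. The bush is an upright golden cylinder 36 mm in diameter and 64 mm tall on a narrow foot: its lowest 7.5 mm are only 30 mm in diameter. A dark 11 mm pilot hole marks the middle of its top.
- table_center (a point): Centre of the rotary table's top face, 78 mm above the bench; z up. The top is a flat bright steel disc, 110 mm in diameter, 22 mm thick, locked against turning. Concentric dark rings 48, 72 and 96 mm across, four dark radial slots and a dark 16 mm spot in the middle are flush with the face.
- rotary_base: Grey-green casting of the rotary table, bolted down; origin on the bench right below table_center, z up. Foot 125 mm square with lugs to 98 mm along its own +x and -x; worm housing along its own -y side; a small handwheel off its +x, -y corner (to 121 mm along x, 80 mm along -y). All of it is lower than 63 mm.
- collar: Loose steel collar, 32 mm in diameter, 45 mm tall, standing on the bench beside the rotary table; origin in the middle of its underside.
- step_block: Loose black stair-shaped clamping block, 50 x 26 mm and 44 mm tall, on the bench beside the rotary table; origin in the middle of its underside.
- flange_nut: Loose black hexagon nut, 25 mm across, 24 mm tall, on the bench beside the rotary table; origin in the middle of its underside.
- indicator: Dial indicator on a magnetic stand, 200 mm tall, block 50 x 60 mm; origin under the block. The dial sticks out 100 mm along its own -x.
- caliper: Vernier caliper lying flat, 200 mm long, 8 mm thick; origin in its middle on the bench.
- chip_brush: Brush lying on the bench; its origin is on the bench.
- spanner: Spanner lying on the bench; its origin is on the bench.
- oiler: Red oil can, 68 mm in diameter, spout to 145 mm high; origin in the middle of its underside.
- bush: The same bronze bush; origin in the middle of its underside, z up. Loose, 0.3 to 0.6 kg, friction on the steel about 0.6: pushed slowly with the fingertips less than 18 mm above the table's face it slides, pushed higher up it rocks and topples. A push of about 3 N moves it.
There are look-alikes about, which are no part of the job. There is more than one size of the bush; the job needs the middle-sized.

How it is judged:
At the end, for the whole second after the job is handed in: The bush stands upright (within 3 degrees) on the table's face, its axis within 4 mm of the table's centre (horizontal distance between bush_center and table_center below 0.004 m and angle between bush_center's own z axis and vertical below 0.05 rad and z of bush_center in the frame of table_center between 0.029 and 0.035 m); the robot touches nothing.
It fails at once if the bush is tipped more than 17 degrees (angle between bush_center's own z axis and vertical above 0.3 rad).
It fails at once if the bush is lifted more than 6 mm off the table's face (z of bush_center in the frame of table_center above 0.038 m).
It fails at once if the bush is taken between the fingers (the grasp point comes within 16 mm of its axis and below 75 mm over the table's face) (horizontal distance between the grasp point and bush_center below 0.016 m and z of the grasp point in the frame of table_center below 0.075 m).
It fails at once if the bush is pushed or hit harder than 15 N, or with anything but the fingers (contact force between the fingers and bush above 15 N or contact force between the arm and bush above 3 N).
It fails at once if another thing on the bench (steel collar, step block, flange nut, dial indicator stand, caliper, brush, spanner, oil can) is moved more than 15 mm (distance of any of collar, step_block, flange_nut, indicator, caliper, chip_brush, spanner, oiler from where it was at the start of the episode above 0.015 m).
It also fails if it takes over 48 s, if anything falls off the work surface, if the arm or the gripper's body presses on something with over 40 N, if the wrist force passes 120 N, or if a joint passes its speed limit or range.

ROBOT

A 6-joint arm with a two-finger parallel gripper is mounted at the origin on the work surface. World frame = base frame: x ahead of the robot, y to its left, z up, the work surface at z = 0. Lengths are in m, angles in rad, forces in N, time in s.
With the tool pointing down it reaches from about 0.35 to 0.85 m from the base axis. Payload 8.1 kg.
Tool frame: the origin (TCP) lies on the mounting face of the last link; the fingertips stand 186 mm ahead of it and the grasp point (between the pads) lies 167 mm ahead of it; z points along the fingers, y is the line along which they close (so a half turn about z gives the same grasp; the last joint's range is limited). The gripper opens to 93 mm and grips with 3 to 60 N. Pads are 15 mm wide; open, the fingers measure 128 mm over their backs; the gripper's body (75 mm by 188 mm) begins 65 mm behind the grasp point.
Start: joints at [1.038, 0.13, 1.488, -0, 1.523, -0.085], TCP at [0.26, 0.541, 0.405] pointing down, gripper open.
Joint ranges: [-2.96, 2.96], [-0.89, 2.26], [0.02, 2.5], [-1.34, 4.48], [0, 2.73], [-2.66, 2.66]. Speed limits (rad/s): [2.39, 2.39, 2.79, 3.14, 3.14, 3.14].

INTERFACE

Orientations are given as a rotation vector (axis times angle).
In Python, from plant import * gives the robot as it stands. The module is installed in compiled form; this text tells all that it offers.
- The arm moves only by the tool arm_command, never from a script. Its argument "increments" is a list of rows, each a list of 6 numbers: the shift along the tool's x, y, z in units of 0.2 m (1.0 is 0.2 m), then the turn, a rotation vector about the tool's x, y, z in units of pi rad (1.0 is pi rad). A call has exactly 5 rows; each row is the pose to reach, as a shift and turn from the pose commanded when the call began, along the tool's axes at that moment, turning the shorter way round; what a row does not reach only later rows make up. A row lasts 1/8 s, in which the tool goes at most 62.5 mm and 10.7 degrees, less where a joint would pass 70% of its speed; a pose out of reach is approached as far as the arm can. A call with a number of a shift or a turn outside -1 to 1 is refused whole. A call with a gripper value outside its range is refused whole. "fingers" is the closure, from -1 (fully open) to 1 (shut), set as the call begins (left out, the last holds). The fingers move at their own pace and stop on an object; "force" is the grip in N (left out, the last holds). Time passes only in rows, so rows that repeat a pose let the fingers close, or fill a call up. It gives the time, the measured TCP pose, the force, the opening and the grip force at its end, in the units of the state.
- read_state(): the state, without advancing time (a new reading comes with each control period).
- read_camera(name): name is "scene" or "top"; returns a dict with "image" (384x512x3 uint8, red, green, blue), "fx", "fy", "cx", "cy" (pixels), "k1" (the pictures are not rectified: a ray, as slopes to the right and down, at radius r is drawn at 1 + k1 r^2 times it, then the intrinsics apply), "T" (4x4, takes a point from camera to world coordinates). Camera axes: x right, y down, z forward; pixel columns grow to the right and rows downward; lengths in m; the calibration is good to about 2 mm. A picture is of the moment at which its call begins. There is no depth.
- close_job(): hands the job in; it is judged then, once.
The state is a dict: "t": time; "q": joint angles; "dq": joint speeds; "joint_torque": joint torques, N m; "tool_pos": TCP position; "orientation": TCP orientation; "force": force on the tool from outside, world axes, zero at the start; "wrist_torque": the same for the moment, N m; "opening": finger opening in m; "gripper_force": force on a finger pad.
Only numpy, scipy, OpenCV 4.12 (cv2) and the standard library are available. Lean on these libraries where they do the work, as an engineer would, in place of code of your own. Each camera call takes 0.05 s, during which the arm holds its last target. There are 200 camera calls.

## Working session

There is one attempt and no reset: what is moved stays moved. The work goes in short steps, Python scripts to look and compute and a tool call to move; the robot and the scene stay as the last step left them, time stands still between calls to the robot, and variables do not carry over. Pictures are saved under pics/ and viewed, at most 10 in all, crops included, and the job is handed in when it is done.

Besides the shell and the picture viewer there is one more tool, called after ">>>" by a JSON object that holds its "op" and its "data", one argument or row to a line. arm_command: Moves the arm, as the interface text tells. Shifts and turns lie within -1 to 1; 1 stands for 0.2 m of shift or pi rad of turn. Its arguments: {"type":"object","properties":{"increments":{"type":"array","items":{"type":"array","items":{"type":"number","minimum":-1,"maximum":1}}},"fingers":{"type":"number"},"force":{"type":"number"}},"required":["increments"]}

```bash
mkdir -p pics; cat > h.py <<'E'
import numpy as np, cv2
from plant import *
from scipy.spatial.transform import Rotation as R
def ray(c,u,v):
    x=(u-c['cx'])/c['fx'];y=(v-c['cy'])/c['fy'];xd=np.array([x,y]);s=xd.copy()
    for _ in range(20): s=xd/(1+c['k1']*(s@s))
    d=c['T'][:3,:3]@np.array([s[0],s[1],1]);return c['T'][:3,3],d
def onz(c,u,v,z):
    o,d=ray(c,u,v);return o+d*(z-o[2])/d[2]
def proj(c,p):
    q=np.linalg.inv(c['T'])@np.append(p,1);s=q[:2]/q[2];s=s*(1+c['k1']*(s@s))
    return s*[c['fx'],c['fy']]+[c['cx'],c['cy']]
def save(n,im): cv2.imwrite('pics/'+n+'.png',im[:,:,::-1])
E
python3 - <<'E'
from h import *
for n in('scene','top'):
    c=read_camera(n);save(n+'0',c['image']);np.save(n+'0.npy',c,allow_pickle=True)
    print(n,c['fx'],c['fy'],c['k1'],c['T'].round(3).tolist())
s=read_state();print(s['t'],s['tool_pos'],s['orientation'],s['opening'],s['force'])
print(R.from_rotvec(s['orientation']).as_matrix().round(3))
E
```

```text
scene 370.04574514746656 370.04574514746656 0.038231167622688245 [[0.355, 0.789, -0.502, 1.023], [0.935, -0.298, 0.193, -0.156], [0.003, -0.538, -0.843, 0.853], [0.0, 0.0, 0.0, 1.0]]
top 495.2484221972645 495.2484221972645 -0.014192177799637206 [[-0.023, -0.989, 0.143, 0.381], [-1.0, 0.025, 0.012, -0.001], [-0.016, -0.143, -0.99, 1.341], [0.0, 0.0, 0.0, 1.0]]
0.1 [0.25965202 0.54067783 0.40381478] [-6.97371243e-01 -3.06274065e+00  2.42086312e-03] 0.0929002517024574 [ 0.13454522 -0.21092327  0.15908894]
[[-0.901  0.433 -0.001]
 [ 0.433  0.901 -0.001]
 [ 0.    -0.002 -1.   ]]
```

View pics/scene0.png

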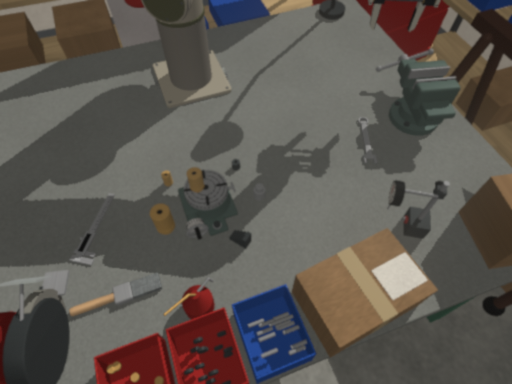

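View pics/top0.png

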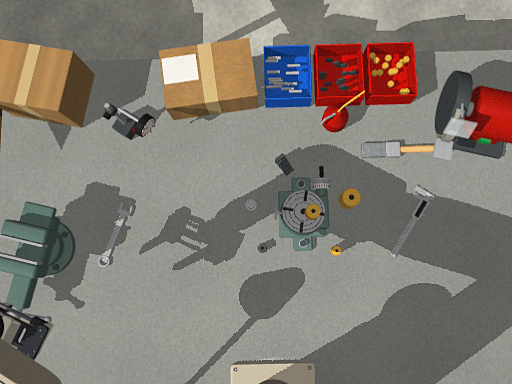

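The top view shows three golden cylinders: (313,211) on the rotary table, a larger one at (350,198) on the bench, and a small one at (336,251) on the bench. The one on the table, which is the middle size, fits the description. I'll confirm that in an enlarged crop.

```bash
python3 - <<'E'
from h import *
a=np.load('top0.npy',allow_pickle=True).item();b=np.load('scene0.npy',allow_pickle=True).item()
A=cv2.resize(a['image'][140:265,235:375],None,fx=4,fy=4,interpolation=cv2.INTER_CUBIC)[:, :560]
save('cropt',A)
B=cv2.resize(b['image'][150:255,140:260],None,fx=5,fy=5,interpolation=cv2.INTER_CUBIC)
save('crops',B)
# gold mask in top
hsv=cv2.cvtColor(a['image'],cv2.COLOR_RGB2HSV)
m=cv2.inRange(hsv,(10,110,60),(28,255,255))
n,l,st,ce=cv2.connectedComponentsWithStats(m[140:265,235:375])
for i in range(1,n):
    if st[i,4]>15: print(st[i],ce[i]+[235,140],onz(a,*(ce[i]+[235,140]),.142))
E
```

```text
[104  48  22  21 334] [349.18562874 198.23053892] [ 0.5167902 -0.1986133  0.142    ]
[ 69  64  17  16 187] [312.09090909 211.42780749] [ 0.48682674 -0.10732753  0.142     ]
[ 95 106  12  10  84] [335.41666667 250.35714286] [ 0.39195629 -0.15968875  0.142     ]
```

View pics/cropt.png

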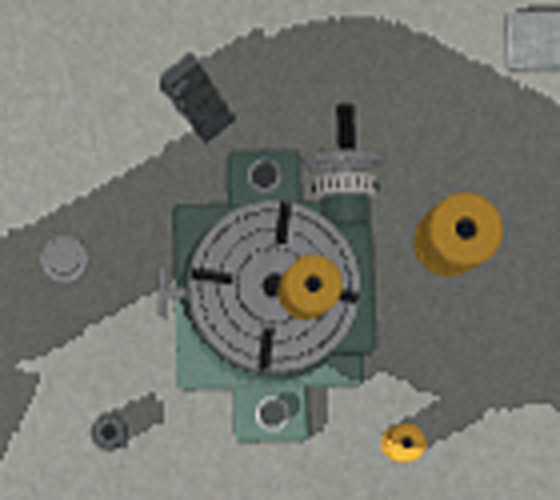

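View pics/crops.png

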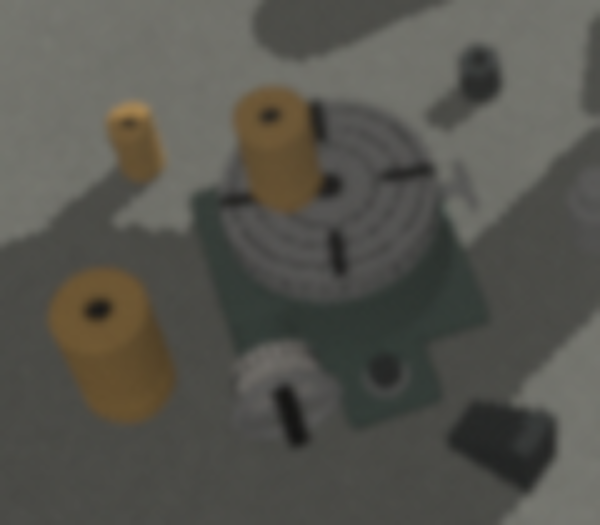

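The crops confirm it. The middle-sized bush stands on the disc, with its hole at crop (313,284). The disc centre spot is at crop (272,285), and the larger and smaller cylinders stand on the bench. Next I'll measure the disc and hole precisely.

```bash
cat >> h.py <<'E'
def patch(c,z,cx,cy,half=.075,s=.0005):
    # metric picture of plane z: row -> -x, col -> -y
    n=int(2*half/s);g=[(cx+half-i*s,cy+half-j*s) for i in range(n) for j in range(n)]
    P=np.c_[np.array(g),np.full(n*n,z)]
    q=(P-c['T'][:3,3])@c['T'][:3,:3];k=q[:,:2]/q[:,2:];k=k*(1+c['k1']*(k**2).sum(1,keepdims=True))
    uv=(k*[c['fx'],c['fy']]+[c['cx'],c['cy']]).astype(np.float32).reshape(n,n,2)
    return cv2.remap(c['image'],uv[...,0],uv[...,1],cv2.INTER_CUBIC)
def hole(c,u,v,r=5):
    # darkness-weighted centroid of pilot hole near u,v
    u0,v0=int(round(u)),int(round(v));g=c['image'][v0-r:v0+r+1,u0-r:u0+r+1].max(2).astype(float)
    w=np.clip(np.median(g)*.8-g,0,None);w,_=w,0
    Y,X=np.mgrid[-r:r+1,-r:r+1];w=w*(X**2+Y**2<=(r-.5)**2)
    return u0+(w*X).sum()/w.sum(),v0+(w*Y).sum()/w.sum()
E
python3 - <<'E'
from h import *
a=np.load('top0.npy',allow_pickle=True).item();b=np.load('scene0.npy',allow_pickle=True).item()
for c,uc,uh in((a,(303.5,211.4),(313.2,211)),(b,(205.5,187),(193.9,173.1))):
    p=onz(c,*uc,.078);h=hole(c,*uh,3);print('centre guess',p,'hole',h,onz(c,*h,.142))
    for o in((0,0),):
        im=patch(c,.078,p[0],p[1]);hsv=cv2.cvtColor(im,cv2.COLOR_RGB2HSV)
        m=cv2.inRange(hsv,(0,0,70),(180,40,255));
        m=cv2.morphologyEx(m,cv2.MORPH_CLOSE,np.ones((15,15)));m=cv2.morphologyEx(m,cv2.MORPH_OPEN,np.ones((25,25)))
    save('p'+str(int(uc[0])),np.hstack([im,cv2.cvtColor(m,cv2.COLOR_GRAY2RGB)]))
x=np.hstack([cv2.imread('pics/p303.png'),cv2.imread('pics/p205.png')]);cv2.imwrite('pics/pp.png',cv2.resize(x,(800,200)))
E
```

```text
centre guess [ 0.49305482 -0.09109344  0.078     ] hole (np.float64(312.83653044203504), np.float64(210.55713094245203)) [ 0.48889891 -0.10921208  0.142     ]
centre guess [ 0.49377885 -0.08902811  0.078     ] hole (np.float64(193.54814814814816), np.float64(172.6325925925926)) [ 0.48819988 -0.10923953  0.142     ]
```

View pics/pp.png

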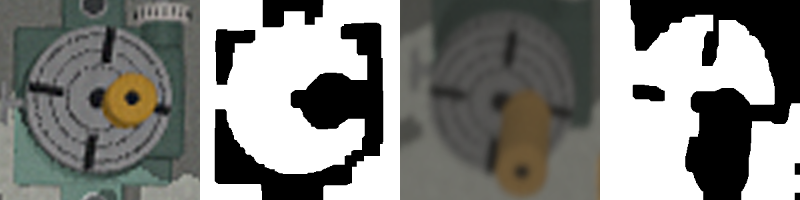

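```bash
cat >> h.py <<'E'
def disc(c,p):
    im=patch(c,.078,p[0],p[1]);g=cv2.GaussianBlur(cv2.cvtColor(im,cv2.COLOR_RGB2GRAY),(5,5),0)
    out=[]
    for r in (110,96,72):
        h=cv2.HoughCircles(g,cv2.HOUGH_GRADIENT,1,300,param1=60,param2=8,minRadius=r-3,maxRadius=r+3)
        if h is not None:
            x,y,rr=h[0,0];out.append((round(p[0]+.075-y*.0005,4),round(p[1]+.075-x*.0005,4),float(rr)))
    # dark slots / spot
    m=(im.max(2)<50).astype(np.uint8);n,l,st,ce=cv2.connectedComponentsWithStats(m)
    sl=[(round(p[0]+.075-ce[i,1]*.0005,4),round(p[1]+.075-ce[i,0]*.0005,4),int(st[i,4])) for i in range(1,n) if st[i,4]>80]
    return out,sl
E
python3 - <<'E'
from h import *
a=np.load('top0.npy',allow_pickle=True).item();b=np.load('scene0.npy',allow_pickle=True).item()
for c,uc in((a,(303.5,211.4)),(b,(205.5,187))):
    o,s=disc(c,onz(c,*uc,.078));print(o);print(s)
E
```

```text
[(np.float64(0.4948), np.float64(-0.0898), 109.0), (np.float64(0.4943), np.float64(-0.0903), 98.4000015258789), (np.float64(0.4943), np.float64(-0.0898), 74.4000015258789)]
[(np.float64(0.534), np.float64(-0.097), 614), (np.float64(0.5011), np.float64(-0.05), 541), (np.float64(0.4947), np.float64(-0.0885), 413), (np.float64(0.4945), np.float64(-0.1149), 231), (np.float64(0.4859), np.float64(-0.1376), 218), (np.float64(0.4812), np.float64(-0.0338), 113), (np.float64(0.454), np.float64(-0.0834), 560)]
[]
[(np.float64(0.5326), np.float64(-0.0966), 492), (np.float64(0.4992), np.float64(-0.0497), 381), (np.float64(0.4933), np.float64(-0.0883), 303), (np.float64(0.4846), np.float64(-0.1354), 221), (np.float64(0.4532), np.float64(-0.0831), 307)]
```

```bash
cat >> h.py <<'E'
C=np.array([.4936,-.0900]);B=np.array([.4886,-.1092])
def target(B,d,back,h,tilt=8):
    d=np.array(d)/np.linalg.norm(d);t=np.radians(tilt)
    z=np.array([*(np.sin(t)*d),-np.cos(t)]);y=np.array([*(np.cos(t)*d),np.sin(t)]);x=np.cross(y,z)
    tip=np.array([*(B-d*back),.078+h]);return tip-.186*z,np.c_[x,y,z]
def inc(p,M):
    s=read_state();M0=R.from_rotvec(s['orientation'])
    print('t',s['t'],'F',s['force'].round(2),'dist',np.linalg.norm(p-s['tool_pos']).round(4))
    print('shift',(M0.inv().apply(p-s['tool_pos'])/.2).round(4),'turn',((M0.inv()*R.from_matrix(M)).as_rotvec()/np.pi).round(4))
E
python3 -c "
from h import *
inc(*target(B,C-B,50,.1))if 0 else inc(*target(B,C-B,.050,.1))"
```

```text
t 0.1 F [ 0.13 -0.21  0.16] dist 0.7543
shift [-2.5115 -2.8055  0.2124] turn [-0.0448  0.0042 -0.0613]
```

>>> {"op": "arm_command", "data": {
  "increments": [
    [-0.18,-0.2,0,0,0,0],
    [-0.36,-0.4,0,0,0,0],
    [-0.54,-0.6,0,0,0,0],
    [-0.72,-0.8,0,0,0,0],
    [-0.9,-1,0,0,0,0]
  ],
  "fingers": 1,
  "force": 30
}}

```text
t: 0.72
tool_pos: [0.3354, 0.281, 0.4044]
orientation: [-0.697, -3.063, 0.001]
force: [-0.6, 0.1, 2.2]
opening: 0.0474
gripper_force: 0.0
```

>>> {"op": "arm_command", "data": {
  "increments": [
    [-0.18,-0.2,0,0,0,0],
    [-0.36,-0.4,0,0,0,0],
    [-0.54,-0.6,0,0,0,0],
    [-0.72,-0.8,0,0,0,0],
    [-0.9,-1,0,0,0,0]
  ]
}}

```text
t: 1.35
tool_pos: [0.4111, 0.0227, 0.4046]
orientation: [0.698, 3.063, 0.0]
force: [0.2, 0.5, 0.9]
opening: 0.001
gripper_force: 0.0
```

```bash
python3 -c "
from h import *
inc(*target(B,C-B,.052,.1));print(read_state()['opening'])"
```

```text
t 1.35 F [0.2  0.48 0.88] dist 0.2193
shift [-0.7097 -0.8087  0.212 ] turn [-0.0443  0.0043 -0.0614]
0.0010108472479230892
```

>>> {"op": "arm_command", "data": {
  "increments": [
    [-0.17,-0.2,0,-0.01,0,-0.015],
    [-0.35,-0.4,0.05,-0.02,0,-0.03],
    [-0.53,-0.6,0.1,-0.03,0,-0.045],
    [-0.71,-0.81,0.15,-0.044,0.004,-0.061],
    [-0.71,-0.81,0.2,-0.044,0.004,-0.061]
  ]
}}

```text
t: 1.98
tool_pos: [0.4688, -0.1864, 0.3632]
orientation: [0.405, 3.091, 0.215]
force: [-0.8, -0.2, 0.1]
opening: 0.0008
gripper_force: 0.0
```

```bash
python3 -c "
from h import *
a=read_camera('top')
im=a['image'][130:270,230:390];save('chk',cv2.resize(im,None,fx=4,fy=4,interpolation=cv2.INTER_CUBIC))
inc(*target(B,C-B,.052,.011))"
```

```text
t 2.025 F [-1.    0.62 -0.92] dist 0.0886
shift [-0.0049 -0.0614  0.4386] turn [-0.     -0.0009 -0.0017]
```

View pics/chk.png

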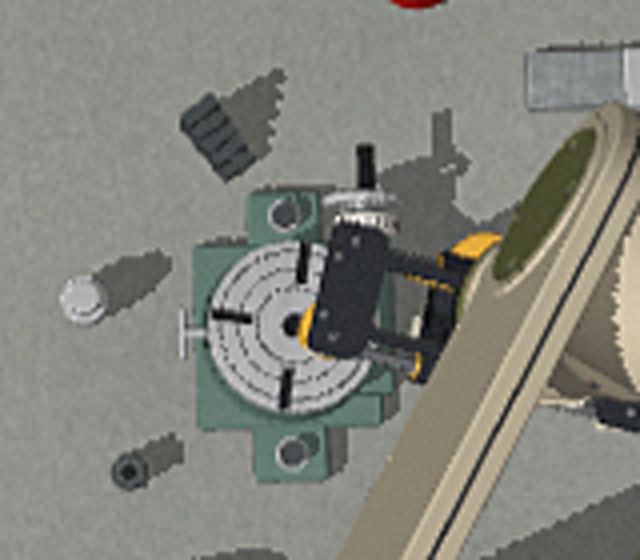

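The gripper is behind the bush, on its -y side, with the body well above it. Descending.

>>> {"op": "arm_command", "data": {
  "increments": [
    [-0.001,-0.014,0.1,0,0,0],
    [-0.002,-0.028,0.2,0,0,0],
    [-0.003,-0.042,0.3,0,0,-0.001],
    [-0.005,-0.056,0.4,0,-0.001,-0.002],
    [-0.005,-0.061,0.438,0,-0.001,-0.002]
  ]
}}

```text
t: 2.65
tool_pos: [0.4694, -0.1817, 0.2752]
orientation: [0.386, 3.09, 0.215]
force: [0.7, 0.5, 0.0]
opening: 0.0007
gripper_force: 0.0
```

```bash
python3 -c "
from h import *
c=read_camera('scene')
im=c['image'][130:250,130:260];save('chk2',cv2.resize(im,None,fx=5,fy=5,interpolation=cv2.INTER_CUBIC))
inc(*target(B,C-B,.0355,.011))"
```

```text
t 2.7 F [-0.5   0.92 -0.54] dist 0.0138
shift [-0.0017  0.0669  0.0178] turn [-0.0002  0.0005  0.0019]
```

View pics/chk2.png

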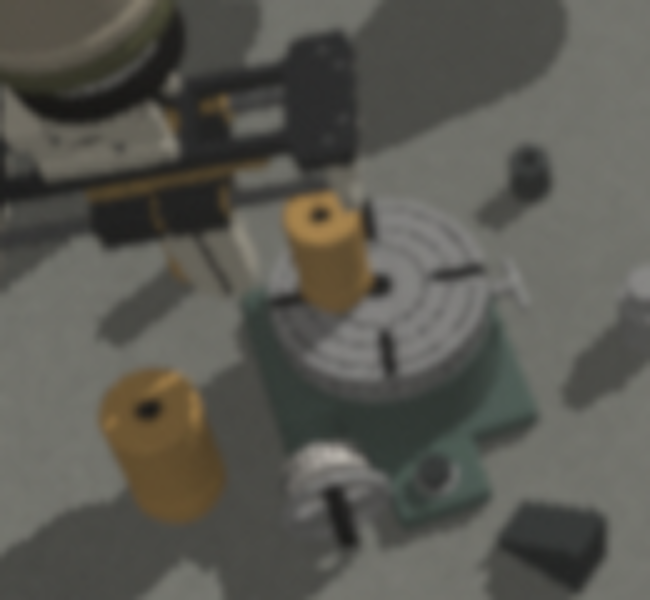

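The scene view shows the finger tips beside the bush, with clearance. The bush's hole is visible at crop (320,215). I'll approach slowly.

>>> {"op": "arm_command", "data": {
  "increments": [
    [0,0.01,0.004,0,0,0],
    [0,0.02,0.008,0,0,0],
    [0,0.03,0.011,0,0,0.001],
    [0,0.038,0.013,0,0,0.002],
    [0,0.045,0.014,0,0,0.002]
  ]
}}

```text
t: 3.32
tool_pos: [0.4723, -0.1743, 0.2749]
orientation: [0.398, 3.087, 0.213]
force: [0.1, -0.8, -0.3]
opening: 0.0005
gripper_force: 0.0
```

```bash
cat >> h.py <<'E'
GOAL=np.array([.4931,-.0899])  # in scene-camera measure
def track():
    c=read_camera('scene')
    hsv=cv2.cvtColor(c['image'],cv2.COLOR_RGB2HSV)
    best=None
    for k in np.linspace(-.2,1.3,16):   # follow hole along line from start to goal: darkest spot
        pass
    pu=proj(c,np.array([.4882,-.1092,.142]));pv=proj(c,np.array([*GOAL,.142]))
    x0,y0=int(min(pu[0],pv[0]))-5,int(min(pu[1],pv[1]))-5;x1,y1=int(max(pu[0],pv[0]))+6,int(max(pu[1],pv[1]))+6
    m=cv2.inRange(hsv,(8,90,50),(30,255,255));m=cv2.morphologyEx(m,cv2.MORPH_CLOSE,np.ones((7,7),np.uint8))
    g=cv2.GaussianBlur(c['image'].max(2).astype(np.float32),(3,3),0);g[m==0]=255
    w=g[y0:y1,x0:x1];i=np.unravel_index(w.argmin(),w.shape)
    h=hole(c,x0+i[1],y0+i[0],3);p=onz(c,*h,.142)[:2];print('hole',np.round(h,2),p.round(4),'to go',((GOAL-p)*1e3).round(1))
    s=read_state();tip=s['tool_pos']+.186*R.from_rotvec(s['orientation']).as_matrix()[:,2]
    print('tip',tip.round(4),'F',s['force'].round(2),'t',s['t'])
    return c
E
sed -i '/best=None/d;/for k in np.linspace/,+1d' h.py
python3 -c "
from h import *
track()
inc(*target(B,C-B,.0355,.011))"
```

```text
hole [193.52 172.51] [ 0.4878 -0.1092] to go [ 5.3 19.3]
tip [ 0.4795 -0.1495  0.0906] F [-0.2   0.26  0.89] t 3.375
t 3.375 F [-0.2   0.26  0.89] dist 0.0059
shift [0.0032 0.0266 0.012 ] turn [-0.0003  0.0013 -0.0004]
```

>>> {"op": "arm_command", "data": {
  "increments": [
    [0.001,0.006,0.005,0,0,0],
    [0.002,0.011,0.009,0,0,0],
    [0.003,0.016,0.011,0,0,0],
    [0.003,0.021,0.012,0,0,0],
    [0.003,0.026,0.013,0,0,0]
  ]
}}

```text
t: 4.0
tool_pos: [0.4731, -0.1688, 0.2729]
orientation: [0.398, 3.087, 0.213]
force: [0.2, -0.1, -0.2]
opening: 0.0004
gripper_force: 0.0
```

```bash
python3 -c "
from h import *
track()
inc(*target(B,C-B,.0355,.011))"
```

```text
hole [193.37 172.58] [ 0.4879 -0.1096] to go [ 5.2 19.7]
tip [ 0.4804 -0.144   0.0887] F [0.85 0.55 0.35] t 4.05
t 4.05 F [0.85 0.55 0.35] dist 0.0003
shift [ 0.0002  0.0006 -0.0014] turn [-0.0003  0.0013 -0.0003]
```

>>> {"op": "arm_command", "data": {
  "increments": [
    [0,0.005,0.0007,0,0,0],
    [0,0.01,0.0014,0,0,0],
    [0,0.015,0.002,0,0,0],
    [0,0.02,0.0028,0,0,0],
    [0,0.025,0.0035,0,0,0]
  ]
}}

```text
t: 4.68
tool_pos: [0.4744, -0.1639, 0.2729]
orientation: [0.397, 3.087, 0.213]
force: [-0.2, 1.0, -0.1]
opening: 0.0007
gripper_force: 0.0
```

```bash
python3 -c "
from h import *
track()"
```

```text
hole [193.4  172.63] [ 0.4881 -0.1096] to go [ 5.  19.7]
tip [ 0.4816 -0.1391  0.0887] F [ 0.26 -0.09  0.36] t 4.725
```

>>> {"op": "arm_command", "data": {
  "increments": [
    [0,0.005,0.0007,0,0,0],
    [0,0.01,0.0014,0,0,0],
    [0,0.015,0.002,0,0,0],
    [0,0.02,0.0028,0,0,0],
    [0,0.025,0.0035,0,0,0]
  ]
}}

```text
t: 5.35
tool_pos: [0.4757, -0.1591, 0.273]
orientation: [0.397, 3.087, 0.213]
force: [-0.6, -2.5, 0.9]
opening: 0.0004
gripper_force: 1.3
```

```bash
python3 -c "
from h import *
track()"
```

```text
hole [nan nan] [nan nan] to go [nan nan]
tip [ 0.4829 -0.1343  0.0888] F [-1.25 -2.56  0.03] t 5.4h.py:26: RuntimeWarning: invalid value encountered in scalar divide
  return u0+(w*X).sum()/w.sum(),v0+(w*Y).sum()/w.sum()
```

```bash
python3 -c "
from h import *
c=read_camera('scene');np.save('c1.npy',c)
print(c['image'].max(2)[164:182,186:208])"
```

```text
[[ 71  79  90  98 101 104 105 106 109 109 111 112 111 104  88  68  58  56
   59  68  78  87]
 [ 60  75  96 107 109 110 111 110 109 109 108 107 104  98  87  76  67  64
   65  71  85  96]
 [ 56  72  95 106 108 108 108 104  98  95  92  90  85  79  73  68  65  62
   61  66  79  94]
 [ 61  69  84  92  93  91  89  83  77  73  71  68  65  64  61  61  61  62
   62  64  74  90]
 [ 64  63  68  70  70  68  66  65  61  60  61  65  66  67  69  75  75  73
   73  75  82  93]
 [ 68  60  59  59  61  62  63  65  64  66  73  86  95  96 103 114 113  97
   92  99 104 107]
 [ 69  63  65  72  79  84  90  90  84  82  93 113 130 136 141 149 145 121
  105 116 120 118]
 [ 70  74  89 111 124 129 130 121  99  83  89 114 143 157 161 163 158 132
  107 115 120 118]
 [ 69  87 112 139 154 158 151 132  98  66  65  96 136 159 165 166 161 135
  105 109 119 121]
 [ 59  86 118 146 158 157 145 121  88  63  66 100 139 160 165 166 160 134
  103 108 123 127]
 [ 52  79 112 139 147 139 125 108  93  85  94 120 148 163 165 162 154 128
   99 105 122 127]
 [ 66  81 106 127 127 118 110 106 104 103 109 128 151 161 161 154 140 119
   96 100 117 121]
 [ 86  89  97 110 112 107 106 106 107 108 112 130 149 156 150 136 123 111
   96 100 116 120]
 [ 97  93  89  94 100 104 105 106 107 109 113 130 142 139 128 115 109 108
  102 104 117 124]
 [100  94  87  87  93  98 101 105 107 108 110 119 122 115 105 100 102 108
  111 111 114 118]
 [100  97  90  87  89  93  96  99 102 103 103 105 103  99  96  95  99 108
  116 119 118 117]
 [102  99  93  88  87  91  94  95  97  98  98  97  97  94  93  94  98 106
  117 124 124 122]
 [102 101  97  90  88  91  94  95  96  97  97  97  96  95  94  94  97 104
  115 124 127 127]]
```

```bash
cat >> h.py <<'E'
def track(u,v,c=None):
    c=c or read_camera('scene')
    g=cv2.GaussianBlur(c['image'].max(2).astype(np.float32),(3,3),0)
    u0,v0=int(round(u)),int(round(v))
    for _ in range(3):
        w=g[v0-2:v0+3,u0-2:u0+3];i=np.unravel_index(w.argmin(),w.shape);u0+=i[1]-2;v0+=i[0]-2
    w=g[v0-2:v0+3,u0-2:u0+3];W=np.clip(np.percentile(w,60)-w,0,None);Y,X=np.mgrid[-2:3,-2:3]
    h=np.array([u0+(W*X).sum()/W.sum(),v0+(W*Y).sum()/W.sum()])
    p=onz(c,*h,.142)[:2];print('hole',h.round(2),p.round(4),'to go',((GOAL-p)*1e3).round(1),'goal px',proj(c,np.array([*GOAL,.142])).round(1))
    s=read_state();tip=s['tool_pos']+.186*R.from_rotvec(s['orientation']).as_matrix()[:,2]
    print('tip',tip.round(4),'F',s['force'].round(2),'t',s['t'])
E
python3 -c "
from h import *
track(193.5,172.5,np.load('scene0.npy',allow_pickle=True).item())
track(195.3,172.4,np.load('c1.npy',allow_pickle=True).item())"
```

```text
hole [193.5  172.66] [ 0.4882 -0.1094] to go [ 4.9 19.5] goal px [202.  171.9]
tip [ 0.4829 -0.1343  0.0887] F [-0.91 -3.45  0.44] t 5.45
hole [195.2  172.47] [ 0.4891 -0.1055] to go [ 4.  15.6] goal px [202.  171.9]
tip [ 0.4829 -0.1343  0.0887] F [-0.91 -3.45  0.44] t 5.45
```

>>> {"op": "arm_command", "data": {
  "increments": [
    [0,0.005,0.0007,0,0,0],
    [0,0.01,0.0014,0,0,0],
    [0,0.015,0.002,0,0,0],
    [0,0.02,0.0028,0,0,0],
    [0,0.025,0.0035,0,0,0]
  ]
}}

```text
t: 6.08
tool_pos: [0.477, -0.1541, 0.2729]
orientation: [0.397, 3.087, 0.213]
force: [-0.4, -2.4, 1.2]
opening: 0.0005
gripper_force: 1.4
```

```bash
python3 -c "
from h import *
track(197.3,172.4)"
```

```text
hole [197.34 171.97] [ 0.4895 -0.1003] to go [ 3.6 10.4] goal px [202.  171.9]
tip [ 0.4842 -0.1294  0.0887] F [-0.68 -2.32  0.5 ] t 6.125
```

>>> {"op": "arm_command", "data": {
  "increments": [
    [0,0.005,0.0007,0,0,0],
    [0,0.01,0.0014,0,0,0],
    [0,0.015,0.002,0,0,0],
    [0,0.02,0.0028,0,0,0],
    [0,0.025,0.0035,0,0,0]
  ]
}}

```text
t: 6.75
tool_pos: [0.4782, -0.1493, 0.2729]
orientation: [0.397, 3.087, 0.213]
force: [-1.0, -2.1, 1.1]
opening: 0.0006
gripper_force: 1.4
```

```bash
python3 -c "
from h import *
track(199.3,172.2)"
```

```text
hole [199.66 171.86] [ 0.4911 -0.0951] to go [2.  5.2] goal px [202.  171.9]
tip [ 0.4855 -0.1245  0.0887] F [-0.1 -2.3  1.6] t 6.8
```

>>> {"op": "arm_command", "data": {
  "increments": [
    [0,0.005,0.0007,0,0,0],
    [0,0.01,0.0014,0,0,0],
    [0,0.015,0.002,0,0,0],
    [0,0.02,0.0028,0,0,0],
    [0,0.022,0.003,0,0,0]
  ]
}}

```text
t: 7.42
tool_pos: [0.4794, -0.145, 0.2729]
orientation: [0.397, 3.087, 0.214]
force: [-0.5, -1.7, 0.9]
opening: 0.0003
gripper_force: 1.4
```

```bash
python3 -c "
from h import *
track(201.5,172)"
```

```text
hole [201.36 171.65] [ 0.4919 -0.0912] to go [1.2 1.3] goal px [202.  171.9]
tip [ 0.4866 -0.1202  0.0887] F [-0.74 -2.5   0.04] t 7.475
```

>>> {"op": "arm_command", "data": {
  "increments": [
    [0,-0.01,-0.0014,0,0,0],
    [0,-0.03,-0.004,0,0,0],
    [0,-0.07,-0.01,0,0,0],
    [0,-0.11,-0.015,0,0,0],
    [0,-0.15,-0.02,0,0,0]
  ]
}}

```text
t: 8.1
tool_pos: [0.4715, -0.175, 0.2727]
orientation: [0.398, 3.087, 0.214]
force: [0.1, 1.0, 0.7]
opening: 0.0006
gripper_force: 0.0
```

>>> {"op": "arm_command", "data": {
  "increments": [
    [0,-0.03,-0.2,0,0,0],
    [0,-0.1,-0.45,0,0,0],
    [0,-0.3,-0.6,0,0,0],
    [0,-0.6,-0.6,0,0,0],
    [0,-0.85,-0.6,0,0,0]
  ]
}}

```text
t: 8.72
tool_pos: [0.4236, -0.3554, 0.3687]
orientation: [0.398, 3.086, 0.212]
force: [-0.3, -0.7, -0.2]
opening: 0.0002
gripper_force: 0.0
```

```bash
python3 - <<'E'
from h import *
b=read_camera('scene');a=read_camera('top')
track(201.5,172,b)
for c in(a,b):
    o,s=disc(c,np.array([.4938,-.09,.078]));print(o,[x for x in s if x[2]>150])
G=np.array([.4943,-.09]);p=proj(a,np.array([*G,.142]));print('goal px top',p)
print(a['image'].max(2)[int(p[1])-7:int(p[1])+8,int(p[0])-8:int(p[0])+9])
g=cv2.cvtColor(a['image'],cv2.COLOR_RGB2HSV);m=cv2.inRange(g,(10,110,60),(28,255,255));m=cv2.morphologyEx(m,cv2.MORPH_CLOSE,np.ones((7,7)))
n,l,st,ce=cv2.connectedComponentsWithStats(m);print([(st[i].tolist(),ce[i].round(1)) for i in range(1,n) if abs(ce[i]-p).max()<12])
save('fin',np.hstack([cv2.resize(i,(400,400),interpolation=cv2.INTER_CUBIC) for i in(a['image'][170:250,265:345],b['image'][140:220,165:245])]))
E
```

```text
hole [201.61 171.81] [ 0.4926 -0.0907] to go [0.5 0.8] goal px [202.  171.9]
tip [ 0.4293 -0.3327  0.1828] F [-0.49  0.57  0.11] t 8.825
[(np.float64(0.4935), np.float64(-0.0893), 109.0999984741211), (np.float64(0.4925), np.float64(-0.0908), 96.19999694824219), (np.float64(0.494), np.float64(-0.0903), 74.4000015258789)] [(np.float64(0.534), np.float64(-0.0969), 528), (np.float64(0.5009), np.float64(-0.0502), 436), (np.float64(0.4994), np.float64(-0.0958), 224), (np.float64(0.4875), np.float64(-0.1293), 462), (np.float64(0.4538), np.float64(-0.0832), 454)]
[] []
goal px top [304.83338381 208.53114929]
[[171 170 183 181 175 180 146 143 165 162 157 198 133 112 111 116 106]
 [175 174 184  81 182 131 122 193 191 210 208 178 132 103 120 119 117]
 [174 136 187 165 177 202 229 231 226 229 232 231 232 162 107 127 121]
 [136  94 188 180 210 234 234 230 230 230 229 232 233 229 192 107 122]
 [ 98 170 195 207 231 229 226 227 231 230 231 232 230 230 236 167 104]
 [164 187 186 230 230 227 228 231 242 226 234 237 231 226 234 234 103]
 [180 188 206 233 229 229 235 242 131  94 109 203 237 226 229 238 168]
 [180 170 218 231 227 228 235 200  22  48  38  90 247 228 229 237 185]
 [177 177 225 229 227 228 236 129  19  37  38  46 249 232 228 236 181]
 [184 181 229 233 225 229 234 230  40  32  31 111 241 229 230 236 163]
 [187 187 202 242 226 228 227 240 227 171 235 231 233 228 231 242 155]
 [184 208 199 231 228 229 226 230 235 231 238 232 225 229 233 232 101]
 [182 195 202 208 243 228 227 227 229 229 227 226 227 235 229 168  99]
 [187 184 203 198 226 243 228 229 226 227 232 226 232 224 154 114  66]
 [194 191 191 200 196 207 236 239 235 236 235 229 222 155 117 141  83]]
[([297, 202, 16, 16, 198], array([304.6, 209.5]))]
```

View pics/fin.png

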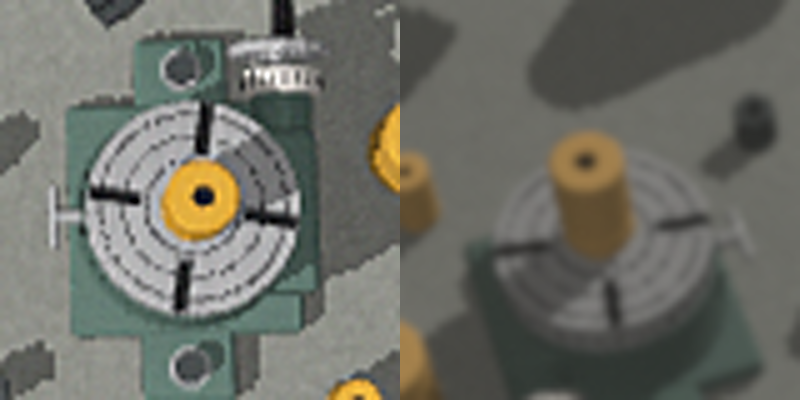

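Both views show the bush upright, with its hole about 1–1.5 mm from the disc centre, estimated from the slot midpoints (top view: hole at (305.4,208.8), goal at (304.8,208.5)). The arm is clear, so I'm handing the job in.

```bash
python3 -c "
from plant import *
print(close_job())"
```

```text
the job is handed in; nothing more can be done
None
```

I tapped the bush to the middle of the round top, where it stands upright about 1–1.5 mm off centre by both cameras; the arm is clear and the job is handed in, but no verdict came back.

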